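# Hang a sample carrier on the drying rail

### The job

Hang the carrier with the yellow paddle on the drying rail: take it out of the blue rack, stand it upright by its tapered foot in the socket of the dark steel stand and let go there, so that you can take it again a quarter turn round (the rack leaves room for fingers only left and right of the grip block, the red gate on the rail only in front and behind). Then lift its hook over the yellow lip between the two red cheeks and lower it in hand, do not drop it, until the tip rests on the bottom of the channel behind the lip, and let go. Leave the blue carrier standing in the rack.

Things in the scene. Friction and masses are not known exactly. Their poses are not given: they have to be found in the camera images.
- carrier_yellow: The carrier to hang, 200 mm tall, 0.25 kg, loose. Origin: centre of the foot's underside; z up the post, +x the way the hook points. Brass cone foot, diameter 14 mm at the bottom, 28 at 36 mm up; 14x14 mm steel post above, yellow paddle (10 thick in x, 40 wide in y) from 42 to 104 mm. Starts in one of the rack's two cups, origin 21 mm above the table, x along the rack's x within 0.05 rad.
- carrier_yellow_grip (a point): Where to grip the yellow carrier: in its black grip block, 24 mm (x) by 34 mm (y), from 150 to 200 mm above the carrier's origin, on its axis; this point is 177 mm above the origin. The hook's arm leaves just below the block.
- carrier_yellow_tip (a point): Lowest point of the yellow carrier's hook tip; (35, 0, 108) mm in the carrier's frame. The hook is 12 mm round bar: an arm towards +x with its underside 139 and its top 151 mm above the origin, turning down 35 mm from the axis to this rounded tip. Free throat between post and tip 22 mm.
- carrier_blue: Another carrier like it, with a blue paddle, in the rack's other cup. It stays there.
- rack: Fixed blue rack, origin centre of its underside on the table. Base 100 (x) by 220 (y) by 10 mm, two tapered cups at y = -57.5 and +57.5 mm. A board 210 mm high stands along the -x side, its face 24 mm from the cups' axes (12 mm from the grip blocks), so fingers fit only on the y sides of a block. Rack and stand may swap sides.
- stand: Fixed dark steel stand, origin centre of its underside on the table. Base 110x110x10 mm, in its middle an upright tapered cup that fits the carrier's foot at any yaw. A seated carrier's origin is about 21 mm above the table.
- stand_mouth (a point): Centre of the mouth of the stand's cup, 51 mm above the table, inner diameter about 26 mm. Nothing stands close around it.
- rail: Fixed aluminium rail 340 mm long along its y. Origin on the table below its front face (x = 0, robot's side), +x across it, away from the robot. A carrier hangs in front of it, hook towards +x: lowered upright with its axis at x = -12, y = 0 mm, its tip meets the channel floor when the carrier's origin is 45 mm above the table. Let go, it swings a few degrees to lean on the wall.
- rail_seat (a point): Point on the floor of the rail's channel, middle of the gate, 23 mm behind the rail's front face and 153 mm above the table; axes as the rail's. The channel is open above, from x 12 to 38 mm in the rail's frame; its back wall is 173 mm high. A like carrier with a red paddle, fixed to the rail 115 mm to the -y side of the gate, shows the hung pose.
- rail_lip (a point): Top of the yellow rounded lip on the rail's 12 mm front wall (which starts 90 mm up), middle of the gate, 177 mm above the table, 24 mm above the channel floor. Gate: two red cheeks 8 mm thick at y = -33 and +33 mm (58 mm clear between), x -32 to 18 mm in the rail's frame, 177 to 235 mm up.

How it is judged:
By the outcome, as a careful person would: the job done as asked, in the order asked, and still so for the second after the job is handed in, with the robot touching nothing.
It also fails if it takes over 69 s, if anything falls off the work surface, if the arm or the gripper's body presses on something with over 40 N, if the wrist force passes 120 N, or if a joint passes its speed limit or range.

### The arm

A 6-joint arm with a two-finger parallel gripper is mounted at the origin on the work surface. World frame = base frame: x ahead of the robot, y to its left, z up, the work surface at z = 0. Lengths are in m, angles in rad, forces in N, time in s.
With the tool pointing down it reaches from about 0.4 to 0.825 m from the base axis. Payload 7 kg.
Tool frame: the origin (TCP) lies at the centre of the arm's flange, where the gripper is bolted on; the fingertips stand 178 mm ahead of it and the grasp point (between the pads) lies arm.tcp_to_grasp ahead of it (arm.tcp_to_grasp is the distance from the TCP to the grasp point, in m); z points along the fingers, y is the direction in which the jaws open and shut (so a half turn about z gives the same grasp; the last joint's range is limited). The gripper opens to 88 mm and grips with 3 to 60 N. Pads are 19 mm wide; open, the fingers measure 130 mm over their backs; the gripper's body (78 mm by 193 mm) begins 47 mm behind the grasp point.
Start: joints at [1.564, 0.359, 0.012, 0, -1.224, -0.288], TCP at [0.196, 0.646, 0.405] pointing down, gripper open.
Joint ranges: [-3.07, 3.07], [-1.43, 2.12], [-1.02, 1.25], [-3.03, 1.67], [-3.05, -0], [-3.03, 3.03]. Speed limits (rad/s): [2.39, 2.39, 3.01, 3.14, 3.14, 3.14].

### API

Orientations are given as [roll, pitch, yaw] about the fixed x, y, z axes, in that order (R = Rz(yaw) Ry(pitch) Rx(roll)).
In Python, from station import arm gives the robot as it stands.
- The arm moves only by the tool move_arm, never from a script. Its argument "deltas" is a list of rows, each a list of 6 numbers: the shift along the world's x, y, z in mm, then the turn, a rotation vector about the world's x, y, z in degrees. In form: [[tx, ty, tz, ax, ay, az], ...]. A call has exactly 5 rows; each row shifts and turns the commanded pose from where the row before left it; what a row does not reach is not made up. A row lasts 1/12 s, in which the tool goes at most 41.7 mm and 7.16 degrees, less where a joint would pass 70% of its speed; a pose out of reach is approached as far as the arm can. A call with a gripper value outside its range is refused whole. "claw" is the closure in counts, from 0 (fully open) to 255 (shut), set as the call begins (left out, the last holds). The fingers move at their own pace and stop on an object; "squeeze" is the grip in N (left out, the last holds). Time passes only in rows, so rows that do not move let the fingers close, or fill a call up. It gives the time, the measured TCP pose, the force and the opening at its end, in the units of the state.
- arm.get_state(): the state, without advancing time (a new reading comes with each control period).
- arm.grab_frame(name): name is "scene" or "top"; returns the picture (480x640x3 uint8, red, green, blue); there is no depth.
- arm.calibration(name): a dict with "intrinsics" (3x3 intrinsics, pixels), "T" (4x4, takes a point from camera to world coordinates). Camera axes: x right, y up, looking along -z (the intrinsics and any distortion apply to the point x, -y, -z); pixel columns grow to the right and rows downward; lengths in m; the calibration is good to about 2 mm. A picture is of the moment at which its call begins. calibration takes no time and is no camera call.
- arm.job_done(): hands the job in, once; it reports no verdict.
Trained networks look in the newest picture that a camera, given by its name, has taken for a name from the list of things; names that differ only in an ending like _2 or _b are one class to them, and where a whole thing is asked for, a point or a joint stands for the part that bears it (a point fixed in the world has none). Each returns a list of dicts, best first, with "score" (0 to 1); they miss things now and then, are a little off and sometimes report something else, mostly with a low value. They report only what shows in the picture. A call takes as long as a camera call.
- arm.spot_in(thing, camera): "xy" ([column, row] in pixels, amid what is visible of it).
- arm.masks_of(thing, camera): "pixels" (480x640 bool, what is visible of it) and "xy" ([column, row] in pixels, amid what is visible of it).
- arm.spot_point(thing, camera): "xy" ([column, row] in pixels: a listed point, or the origin of a listed thing).
The state is a dict: "t": time; "q": joint angles; "qd": joint speeds; "joint_efforts": joint torques, N m; "eef_pos": TCP position; "ee_rot": TCP orientation; "force": force on the tool from outside, world axes, zero at the start; "moment": the same for the moment, N m; "width": finger opening in m.
Only numpy, scipy, OpenCV 4.12 (cv2) and the standard library are available. Lean on these libraries where they do the work, as an engineer would, in place of code of your own. Each camera call takes 0.05 s, during which the arm holds its last target. There are 200 camera calls.

## Working session

There is one attempt and no reset: what is moved stays moved. The work goes in short steps, Python scripts to look and compute and a tool call to move; the robot and the scene stay as the last step left them, time stands still between calls to the robot, and variables do not carry over. Pictures are saved under pics/ and viewed, about 8 in all and at most 12, crops included, and the job is handed in when it is done.

Besides the shell and the picture viewer there is one more tool, called after "Request:" as name(argument=value, ...) on one line, values as JSON. move_arm: Moves the arm, as the interface text tells. Its arguments: {"type":"object","properties":{"deltas":{"type":"array","items":{"type":"array","items":{"type":"number"}}},"claw":{"type":"number"},"squeeze":{"type":"number"}},"required":["deltas"]}

```bash
mkdir -p pics; ls
python3 - <<'E'
from station import arm
import cv2,numpy as np
s=arm.get_state(); print(s, arm.tcp_to_grasp)
for n in ("scene","top"):
    cv2.imwrite(f"pics/{n}0.png",arm.grab_frame(n)[:,:,::-1]); c=arm.calibration(n); print(n,c)
    for t in ["carrier_yellow","carrier_yellow_grip","carrier_yellow_tip","carrier_blue","rack","stand","stand_mouth","rail","rail_seat","rail_lip"]:
        r=arm.spot_point(t,n); print(t,[(np.round(d["xy"],1).tolist(),round(d["score"],2)) for d in r[:3]])
E
```

```text
pics
{'t': 0.0, 'q': array([ 1.56411138e+00,  3.59386344e-01,  1.10300565e-02, -3.35519782e-04,
       -1.22411243e+00, -2.88109776e-01]), 'qd': array([ 0.00179975,  0.00130839,  0.00113117,  0.00149343, -0.00064115,
       -0.00145825]), 'joint_efforts': array([-5.86117621e-04, -5.82714844e+01,  2.93061876e+01,  6.99756280e+00,
        7.03525831e-03, -1.66162267e-04]), 'eef_pos': array([0.19605761, 0.64568399, 0.40371289]), 'ee_rot': array([ 3.13989957e+00, -1.72829249e-04, -2.94908848e-01]), 'force': array([-0.03856715,  0.69947913, -0.41980614]), 'moment': array([ 0.03412081,  0.01333888, -0.02434621]), 'width': 0.08781096131296015} 0.1593
scene {'intrinsics': array([[440.91053092,   0.        , 321.23696571],
       [  0.        , 440.91053092, 239.65512927],
       [  0.        ,   0.        ,   1.        ]]), 'T': array([[ 5.88395147e-01, -4.68729033e-01,  6.58850700e-01,
         1.19443993e+00],
       [ 8.08573044e-01,  3.40199796e-01, -4.80076796e-01,
        -4.38785036e-01],
       [ 8.85058406e-04,  8.15203774e-01,  5.79173570e-01,
         6.77958316e-01],
       [ 0.0
[... 672 characters left out ...]
5341, -0.09347929,  0.44840509],
       [-0.99973046,  0.01953598,  0.01254398,  0.02040987],
       [ 0.01431316,  0.09322479,  0.9955422 ,  1.10469339],
       [ 0.        ,  0.        ,  0.        ,  1.        ]])}
carrier_yellow [([199.0, 285.4], 0.87), ([318.2, 202.1], 0.72)]
carrier_yellow_grip [([175.1, 287.6], 0.79)]
carrier_yellow_tip [([186.7, 270.4], 0.72)]
carrier_blue [([243.1, 279.2], 0.63), ([225.3, 279.2], 0.45), ([320.2, 204.1], 0.26)]
rack [([225.8, 281.1], 0.79), ([447.8, 276.0], 0.44)]
stand [([444.6, 273.4], 0.86)]
stand_mouth [([447.8, 273.5], 0.84)]
rail [([317.2, 200.8], 0.8)]
rail_seat [([321.4, 178.5], 0.84)]
rail_lip [([322.8, 186.2], 0.79), ([185.2, 269.3], 0.51)]
```

View pics/scene0.png

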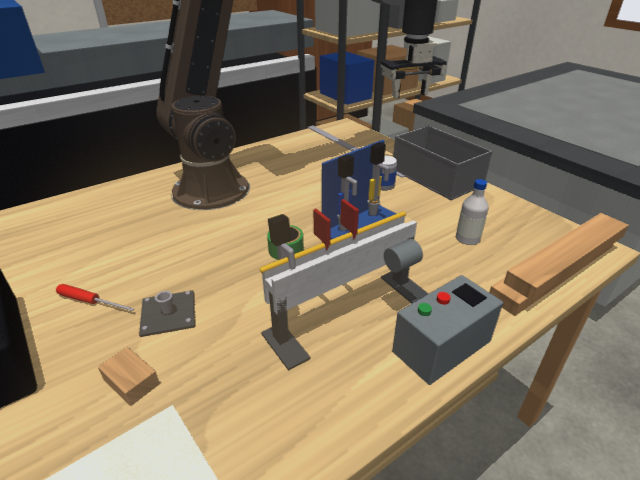

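View pics/top0.png

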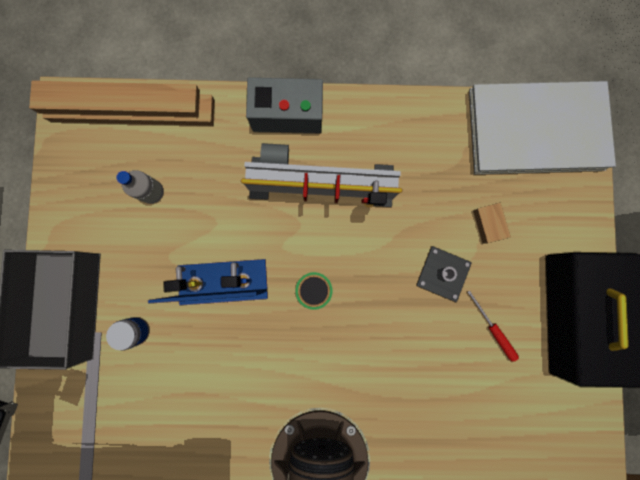

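```bash
cat > h.py <<'E'
from station import arm
import cv2,numpy as np
C={n:arm.calibration(n) for n in("scene","top")}
def ray(n,xy):
    c=C[n];K=c["intrinsics"];u=np.linalg.solve(K,[*xy,1.]);d=c["T"][:3,:3]@(u*[1,-1,-1]);return c["T"][:3,3],d/np.linalg.norm(d)
def atz(n,xy,z):
    o,d=ray(n,xy);return o+d*(z-o[2])/d[2]
def proj(n,p):
    c=C[n];p=np.linalg.inv(c["T"])@[*p,1.];q=c["intrinsics"]@(p[:3]*[1,-1,-1]);return q[:2]/q[2]
def tri(a,b):
    A=np.zeros((3,3));B=np.zeros(3);
    for n,xy in(("scene",a),("top",b)):
        o,d=ray(n,xy);P=np.eye(3)-np.outer(d,d);A+=P;B+=P@o
    return np.linalg.solve(A,B)
E
python3 - <<'E'
from h import *
np.set_printoptions(precision=4,suppress=True)
for n,z,a,b in [("cy",.021,(373.5,206.9),(199,285.4)),("grip",.198,(374.6,151.6),(175.1,287.6)),("tip",.129,(383.1,182.4),(186.7,270.4)),("rack",0,(356.7,226),(225.8,281.1)),("stand",0,(167.8,314.2),(444.6,273.4)),("mouth",.051,(161.1,298),(447.8,273.5)),("rail",0,(338.2,301.1),(317.2,200.8)),("seat",.153,(342.5,252.5),(321.4,178.5)),("lip",.177,(337.6,235.8),(322.8,186.2))]:
    print(n,z,"tri",tri(a,b),"scene",atz("scene",a,z)[:2],"top",atz("top",b,z)[:2])
E
```

```text
cy 0.021 tri [0.4165 0.3043 0.033 ] scene [0.4039 0.3229] top [0.4133 0.3034]
grip 0.198 tri [0.4129 0.304  0.2002] scene [0.4089 0.3059] top [0.4136 0.3059]
tip 0.129 tri [0.4497 0.3056 0.1251] scene [0.4553 0.301 ] top [0.4493 0.3039]
rack 0 tri [ 0.4248  0.2434 -0.0027] scene [0.4281 0.2414] top [0.4245 0.2423]
stand 0 tri [ 0.4545 -0.3072  0.0023] scene [ 0.4531 -0.3054] top [ 0.4538 -0.3094]
mouth 0.051 tri [ 0.4523 -0.3063  0.0467] scene [ 0.4551 -0.3098] top [ 0.4535 -0.302 ]
rail 0 tri [ 0.6336  0.0168 -0.0026] scene [0.6357 0.0151] top [0.6331 0.0168]
seat 0.153 tri [0.6569 0.0074 0.1517] scene [0.6573 0.0046] top [0.6577 0.0089]
lip 0.177 tri [0.6357 0.0069 0.1799] scene [0.633  0.0105] top [0.6356 0.0059]
```

Scene view: the yellow carrier is in the left (+y) cup of the blue rack at (375,170), with the stand at (165,300) and the gate at (335,230). The top view agrees: rack (220,280), stand (448,273), gate (322,186). I'll magnify the top view to get the yaws.

Run:
```python
import cv2,numpy as np
im=cv2.imread("pics/top0.png")
a=cv2.resize(im[245:315,145:280],(800,415),interpolation=cv2.INTER_CUBIC)
b=cv2.resize(im[150:215,235:410],None,fx=800/175,fy=800/175,interpolation=cv2.INTER_CUBIC)
b=b[:180]
cv2.imwrite("pics/crop1.png",np.vstack([a,b]))
```

```text
(no output)
```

View pics/crop1.png

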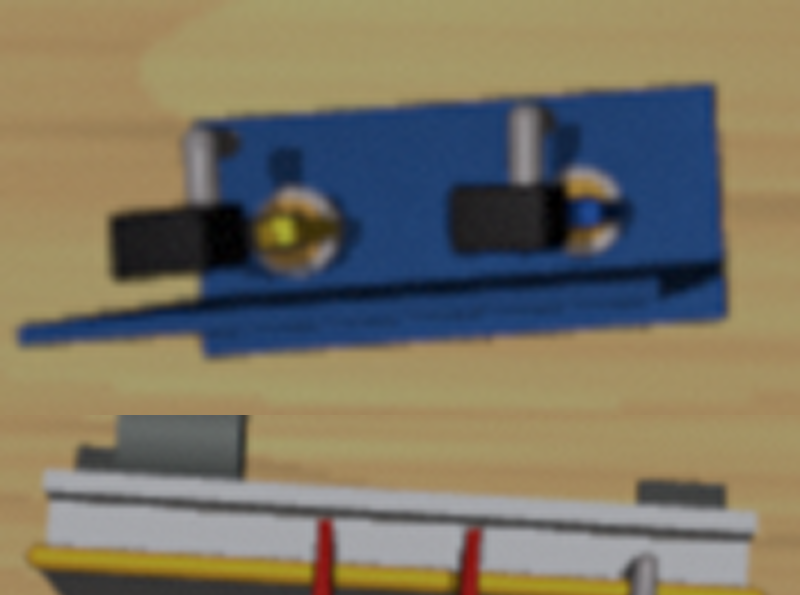

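Run:
```python
from h import *
im=cv2.imread("pics/top0.png").astype(int)
def ln(name,mask,z,edge):
    P=[]
    for c in range(mask.shape[1]):
        r=np.flatnonzero(mask[:,c])
        if len(r)>=2: P.append((c,r[0] if edge=="top" else (r[-1] if edge=="bot" else r.mean())))
    P=np.array(P,float); W=np.array([atz("top",p,z)[:2] for p in P])
    f=np.polyfit(W[:,1],W[:,0],1)
    for _ in range(4):
        e=W[:,0]-np.polyval(f,W[:,1]);k=abs(e)<.003; f=np.polyfit(W[k,1],W[k,0],1)
    print(name,"x=%.4f%+.4f*y"%(f[1],f[0]),"yaw",-np.arctan(f[0]),"y",W[k,1].min(),W[k,1].max(),k.sum())
B,G,R=im[:,:,0],im[:,:,1],im[:,:,2]
yel=(R>150)&(G>110)&(B<70); m=np.zeros_like(yel); m[175:195,238:405]=yel[175:195,238:405]; ln("lip",m,.177,"mid")
blu=(B>80)&(R<60)&(B>G+30); m=np.zeros_like(blu); m[255:310,182:266]=blu[255:310,182:266]; ln("rackfront",m,.010,"top")
m=np.zeros_like(blu); m[285:310,150:266]=blu[285:310,150:266]; ln("rack board bottom",m,.21,"bot")
red=(R>110)&(G<60)&(B<60)
n,l,s,c=cv2.connectedComponentsWithStats(red.astype(np.uint8)); print([(s[i].tolist(),c[i].round(1).tolist()) for i in range(1,n) if s[i,4]>30 and 165<c[i][1]<210])
```

```text
lip x=0.6382+0.0393*y yaw -0.0393228401386176 y -0.16340401192641446 0.18249797112605604 141
rackfront x=0.4924-0.0899*y yaw 0.08963666971087857 y 0.14705812077931724 0.34813574968722266 78
rack board bottom x=0.3999-0.0394*y yaw 0.03935914307381737 y 0.12360680671835088 0.35126907841410393 84
[([303, 173, 5, 24, 67], [305.0, 185.4]), ([336, 175, 4, 23, 64], [337.4, 186.5])]
```

Crop: the block of the yellow carrier is at about (160,240) and is turned slightly further than the rack. Its yaw is about 0.12, the rack's is about 0.09, and the rail's is about -0.04. I'll go above the grip.

Request:
move_arm(deltas=[[0,-20,30,0,0,2.4],[18,-34,20,0,0,2.4],[22,-34,10,0,0,2.4],[22,-34,0,0,0,2.4],[22,-34,0,0,0,2.4]], claw=0, squeeze=30)

```text
t: 1.52
eef_pos: [0.2798, 0.4897, 0.465]
ee_rot: [-3.14, -0.0, -0.082]
force: [1.1, -0.6, -0.9]
width: 0.0876
```

Request:
move_arm(deltas=[[30,-34,0,0,0,2.4],[30,-34,0,0,0,2.4],[30,-34,0,0,0,2.4],[26,-34,0,0,0,2.4],[18,-34,0,0,0,2.4]])

```text
t: 1.93
eef_pos: [0.4067, 0.3287, 0.464]
ee_rot: [-3.141, -0.001, 0.126]
force: [0.4, -0.4, -0.2]
width: 0.0872
```

Request:
move_arm(deltas=[[0,-16,-20,0,0,0],[0,0,-10,0,0,0],[0,0,0,0,0,0],[0,0,0,0,0,0],[0,0,0,0,0,0]])

```text
t: 2.35
eef_pos: [0.4055, 0.3153, 0.4346]
ee_rot: [-3.141, -0.001, 0.125]
force: [0.6, 0.2, -0.3]
width: 0.0872
```

Run:
```python
from h import *
s=arm.get_state();print(s["t"],s["eef_pos"],s["ee_rot"],s["force"])
cv2.imwrite("pics/s1.png",arm.grab_frame("scene")[:,:,::-1]);
for t in ["carrier_yellow_grip","carrier_yellow_tip"]:
    r=arm.spot_point(t,"scene");print(t,[(d["xy"],d["score"]) for d in r[:2]])
a=cv2.imread("pics/s1.png")[60:260,270:470];cv2.imwrite("pics/s1c.png",cv2.resize(a,(600,600),interpolation=cv2.INTER_CUBIC))
```

```text
2.35 [0.40545951 0.31532111 0.43461782] [-3.14114685e+00 -9.17383203e-04  1.24967537e-01] [ 0.61156878  0.24642059 -0.31063849]
carrier_yellow_grip [([374.9, 153.6], 0.97)]
carrier_yellow_tip [([383.2, 181.7], 0.93)]
```

View pics/s1c.png

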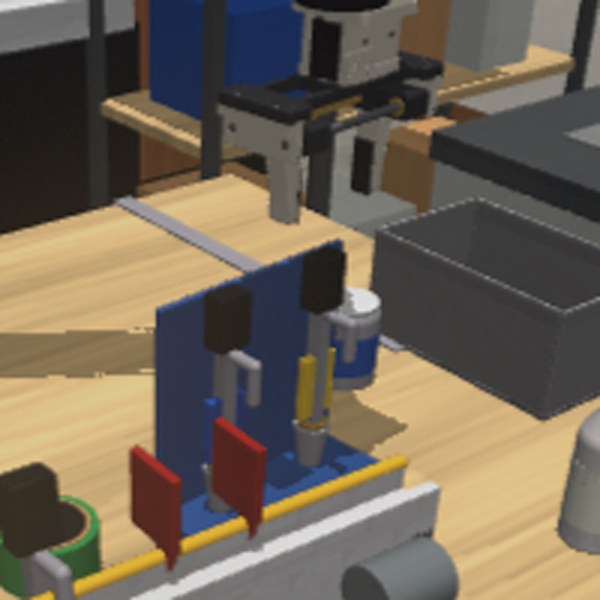

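The open gripper hovers over the yellow block at (322,280) in the crop with one finger on each y side. I'll correct the position and go down.

Request:
move_arm(deltas=[[8,-11,0,0,0,0],[0,0,-20,0,0,0],[0,0,-20,0,0,0],[0,0,-20,0,0,0],[0,0,-17,0,0,0]])

```text
t: 2.92
eef_pos: [0.4132, 0.3039, 0.3561]
ee_rot: [-3.141, -0.0, 0.125]
force: [0.4, 0.6, 0.2]
width: 0.0878
```

Request:
move_arm(deltas=[[0,0,0,0,0,0],[0,0,0,0,0,0],[0,0,0,0,0,0],[0,0,0,0,0,0],[0,0,0,0,0,0]], claw=255, squeeze=30)

```text
t: 3.33
eef_pos: [0.4136, 0.3038, 0.3581]
ee_rot: [-3.14, -0.001, 0.124]
force: [-0.4, 0.2, 0.3]
width: 0.06
```

Request:
move_arm(deltas=[[0,0,0,0,0,0],[0,0,0,0,0,0],[0,0,0,0,0,0],[0,0,0,0,0,0],[0,0,0,0,0,0]])

```text
t: 3.75
eef_pos: [0.4136, 0.3041, 0.3573]
ee_rot: [-3.139, -0.001, 0.124]
force: [-0.8, 3.5, 1.2]
width: 0.0338
```

Request:
move_arm(deltas=[[0,0,0,0,0,0],[0,0,10,0,0,0],[0,0,15,0,0,0],[0,0,20,0,0,0],[0,0,25,0,0,0]])

```text
t: 4.17
eef_pos: [0.4129, 0.3024, 0.4265]
ee_rot: [3.138, 0.003, 0.124]
force: [0.0, 0.7, -2.4]
width: 0.0336
```

Request:
move_arm(deltas=[[0,0,25,0,0,0],[0,0,25,0,0,0],[20,0,0,0,0,0],[30,0,0,0,0,0],[30,0,0,0,0,0]])

```text
t: 4.58
eef_pos: [0.4936, 0.3026, 0.4782]
ee_rot: [3.141, -0.0, 0.125]
force: [-0.6, 0.5, -2.3]
width: 0.0338
```

Request:
move_arm(deltas=[[20,-10,0,0,0,0],[5,-25,0,0,0,0],[0,-35,0,0,0,0],[0,-35,0,0,0,0],[0,-20,0,0,0,0]])

```text
t: 5.0
eef_pos: [0.5178, 0.1751, 0.4767]
ee_rot: [3.139, 0.003, 0.123]
force: [0.5, -0.3, -1.6]
width: 0.0338
```

Run:
```python
from h import *
s=arm.get_state();print(s["t"],s["eef_pos"],s["ee_rot"],s["force"],s["width"])
for n in("scene","top"):
    cv2.imwrite(f"pics/{n}2.png",arm.grab_frame(n)[:,:,::-1])
    for t in ["carrier_yellow","carrier_yellow_grip","carrier_yellow_tip","stand_mouth"]:
        r=arm.spot_point(t,n);print(n,t,[(d["xy"],d["score"]) for d in r[:2]])
g=s["eef_pos"]-[0,0,.1593]
for z in(0,-.177): print(z,proj("scene",g+[0,0,z]),proj("top",g+[0,0,z]))
a=cv2.imread("pics/scene2.png")[60:310,200:450];cv2.imwrite("pics/s2c.png",cv2.resize(a,(600,600),interpolation=cv2.INTER_CUBIC))
```

```text
5.0 [0.5177703  0.17511491 0.47671792] [3.13912340e+00 2.87664318e-03 1.22901749e-01] [ 0.45772378 -0.29265244 -1.56153432] 0.03382190517263228
scene carrier_yellow [([362.6, 201.0], 0.57)]
scene carrier_yellow_grip [([366.0, 130.9], 0.78)]
scene carrier_yellow_tip [([376.8, 165.7], 0.56), ([356.9, 224.5], 0.3)]
scene stand_mouth [([164.7, 295.4], 0.85), ([337.5, 301.0], 0.71)]
top carrier_yellow []
top carrier_yellow_grip []
top carrier_yellow_tip [([320.7, 205.5], 0.23)]
top stand_mouth []
0 [366.71147853 131.85658811] [229.56410355 233.0656598 ]
-0.177 [362.21394461 202.84454171] [245.05615517 240.3906231 ]
```

View pics/s2c.png

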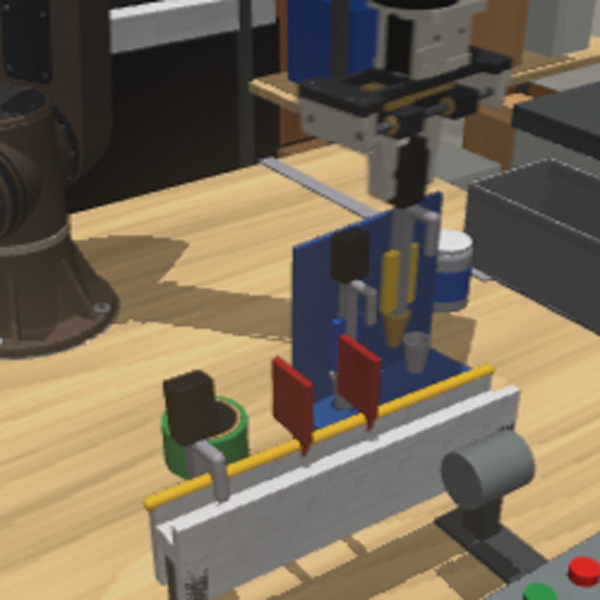

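The carrier hangs straight in the jaws, with its foot at about (397,330) in the crop, and the projected pose agrees within 2 px. The blue carrier is still in the rack. I'll move to the stand.

Request:
move_arm(deltas=[[0,-20,0,0,0,0],[0,-35,0,0,0,-1],[0,-35,0,0,0,-1],[0,-35,0,0,0,-1],[0,-35,0,0,0,-1]])

```text
t: 5.92
eef_pos: [0.5182, 0.0176, 0.4769]
ee_rot: [3.141, 0.0, 0.055]
force: [1.9, -0.2, -1.3]
width: 0.0339
```

Request:
move_arm(deltas=[[0,-35,0,0,0,-1],[0,-35,0,0,0,-1],[-4,-35,0,0,0,-1],[-10,-35,0,0,0,-1],[-10,-35,0,0,0,-1]])

```text
t: 6.33
eef_pos: [0.4942, -0.1578, 0.4767]
ee_rot: [3.141, 0.001, -0.033]
force: [1.2, 0.2, -1.6]
width: 0.0339
```

Request:
move_arm(deltas=[[-10,-35,0,0,0,0],[-10,-35,0,0,0,0],[-10,-30,0,0,0,0],[-10,-25,0,0,0,0],[0,-10,0,0,0,0]])

```text
t: 6.75
eef_pos: [0.4531, -0.2938, 0.4768]
ee_rot: [3.141, 0.001, -0.034]
force: [0.1, 0.2, -1.8]
width: 0.0342
```

Request:
move_arm(deltas=[[0,-10,0,0,0,0],[0,0,-15,0,0,0],[0,0,-15,0,0,0],[0,0,0,0,0,0],[0,0,0,0,0,0]])

```text
t: 7.17
eef_pos: [0.4549, -0.3011, 0.4464]
ee_rot: [-3.141, 0.002, -0.032]
force: [-0.3, -0.3, -1.4]
width: 0.0339
```

Run:
```python
from h import *
s=arm.get_state();print(s["t"],s["eef_pos"],s["ee_rot"],s["force"],s["width"])
for n in("scene","top"):
    cv2.imwrite(f"pics/{n}3.png",arm.grab_frame(n)[:,:,::-1])
    for t in ["carrier_yellow","carrier_yellow_grip","stand","stand_mouth"]:
        r=arm.spot_point(t,n);print(n,t,[(d["xy"],d["score"]) for d in r[:2]])
        if t=="stand_mouth" and r: print(atz(n,r[0]["xy"],.051))
g=s["eef_pos"]-[0,0,.1593]
for z in(0,-.177): print(z,proj("scene",g+[0,0,z]),proj("top",g+[0,0,z]))
a=cv2.imread("pics/scene3.png")[160:360,70:270];cv2.imwrite("pics/s3c.png",cv2.resize(a,(600,600),interpolation=cv2.INTER_CUBIC))
```

```text
7.1667 [ 0.45490547 -0.30111399  0.44640609] [-3.14131973e+00  1.85474229e-03 -3.19296402e-02] [-0.29800131 -0.29588415 -1.42206884] 0.03388279873359253
scene carrier_yellow [([160.1, 276.3], 0.78)]
scene carrier_yellow_grip [([138.0, 197.7], 0.96)]
scene stand [([167.2, 315.0], 0.56)]
scene stand_mouth [([162.9, 295.0], 0.81)]
[ 0.44840557 -0.30360935  0.051     ]
top carrier_yellow []
top carrier_yellow_grip []
top stand []
top stand_mouth []
0 [137.92601968 197.32722488] [485.65591094 272.82768011]
-0.177 [159.14839762 274.35858416] [455.31418208 272.88655982]
```

View pics/s3c.png

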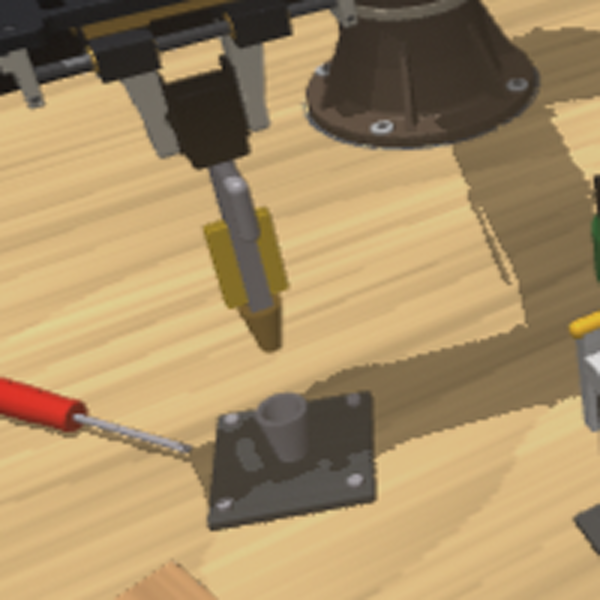

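Crop: the foot bottom is at (272,347) and the mouth at (283,402), a little beyond it. I'll refine the stand centre with the base corners.

Run:
```python
from h import *
for p in [(164.3,294),(163,292.8)]: print(atz("scene",p,.051))
print("foot",atz("scene",(160.5,276),.110))
# base quad from the images: dark steel segmentation
for n,f,(r0,r1,c0,c1) in [("top","top0",(235,312,408,480)),("scene","scene0",(285,340,130,205))]:
    im=cv2.imread(f"pics/{f}.png").astype(int); sub=im[r0:r1,c0:c1]
    m=((sub.max(2)-sub.min(2)<30)&(sub.max(2)<130)).astype(np.uint8)
    m=cv2.morphologyEx(m,cv2.MORPH_CLOSE,np.ones((5,5)))
    k,l,s,c=cv2.connectedComponentsWithStats(m); i=1+s[1:,4].argmax(); 
    if n=="top":
        pts=np.argwhere(l==i)[:,::-1]+[c0,r0]
        W=np.array([atz(n,p,.010)[:2] for p in pts],np.float32); print(n,cv2.minAreaRect(W),W.mean(0))
    else:
        pts=np.argwhere(l==i)[:,::-1]+[c0,r0]
        q=[pts[j] for j in (pts.sum(1).argmin(),pts.sum(1).argmax(),(pts[:,0]-pts[:,1]).argmin(),(pts[:,0]-pts[:,1]).argmax())]
        W=np.array([atz(n,p,.010)[:2] for p in q]);print(n,q,W,W.mean(0))
```

```text
[ 0.44711637 -0.30016253  0.051     ]
[ 0.44188786 -0.30105812  0.051     ]
foot [ 0.461352   -0.30066929  0.11      ]
top ((0.4536716341972351, -0.3037445843219757), (0.10930464416742325, 0.10860712081193924), 68.55719757080078) [ 0.45338657 -0.3039704 ]
scene [array([144, 298]), array([194, 326]), array([140, 336]), array([192, 291])] [[ 0.38466644 -0.33186851]
 [ 0.52848535 -0.27599801]
 [ 0.49067342 -0.37409946]
 [ 0.42508612 -0.23726198]] [ 0.45722783 -0.30480699]
```

Request:
move_arm(deltas=[[-2,-2,0,0,0,0],[0,0,-20,0,0,0],[0,0,-20,0,0,0],[0,0,-7,0,0,0],[0,0,0,0,0,0]])

```text
t: 8.08
eef_pos: [0.4518, -0.3035, 0.3981]
ee_rot: [-3.14, 0.004, -0.033]
force: [-0.1, 0.0, -1.5]
width: 0.034
```

Run:
```python
from h import *
s=arm.get_state();print(s["t"],s["eef_pos"],s["ee_rot"],s["force"],s["width"])
g=s["eef_pos"]-[0,0,.1593+.177]
print(proj("scene",g),proj("scene",[.4537,-.3037,.051]))
a=arm.grab_frame("scene")[:,:,::-1][240:345,110:215]
b=cv2.imread("pics/scene0.png")[270:345,130:205]
cv2.imwrite("pics/s4c.png",np.hstack([cv2.resize(x,(400,400),interpolation=cv2.INTER_CUBIC) for x in(a,b)]))
```

```text
8.0833 [ 0.45180148 -0.30354464  0.39805071] [-3.14047098  0.00362562 -0.03333702] [-0.12133805  0.02177962 -1.52910753] 0.03399840279442394
[162.4313702  292.03073043] [163.75371254 296.42275104]
```

View pics/s4c.png

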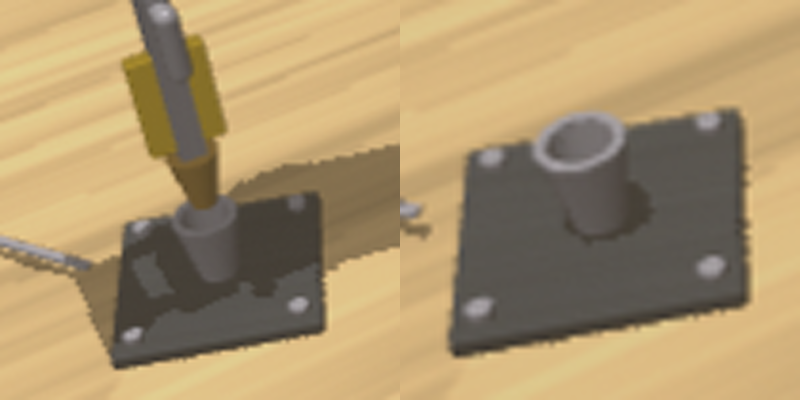

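The rim centre measures (163.4,296.6) and the top-based stand position projects to (163.8,296.4), so they agree. I'll lower the carrier into the cup.

Request:
move_arm(deltas=[[2,0,0,0,0,0],[0,0,-10,0,0,0],[0,0,-10,0,0,0],[0,0,-8,0,0,0],[0,0,0,0,0,0]])

```text
t: 8.55
eef_pos: [0.4534, -0.3034, 0.3695]
ee_rot: [-3.14, 0.004, -0.033]
force: [-1.4, -0.8, -2.9]
width: 0.0338
```

Request:
move_arm(deltas=[[0,0,-4,0,0,0],[0,0,-4,0,0,0],[0,0,-3,0,0,0],[0,0,0,0,0,0],[0,0,0,0,0,0]])

```text
t: 8.97
eef_pos: [0.4542, -0.3038, 0.3604]
ee_rot: [3.141, 0.001, -0.033]
force: [-3.1, -4.5, -3.7]
width: 0.0339
```

Request:
move_arm(deltas=[[-1,-1,0,0,0,0],[0,0,-1.5,0,0,0],[0,0,-1,0,0,0],[0,0,0,0,0,0],[0,0,0,0,0,0]])

```text
t: 9.38
eef_pos: [0.4535, -0.3046, 0.3586]
ee_rot: [3.142, -0.0, -0.033]
force: [-3.2, -1.8, -0.3]
width: 0.0336
```

Seated, with contact beginning. I'll open the jaws.

Request:
move_arm(deltas=[[0,0,-1,0,0,0],[0,0,0,0,0,0],[0,0,0,0,0,0],[0,0,0,0,0,0],[0,0,0,0,0,0]])

```text
t: 9.8
eef_pos: [0.4535, -0.3046, 0.3581]
ee_rot: [3.141, -0.001, -0.033]
force: [-2.8, -0.2, 5.0]
width: 0.0338
```

Request:
move_arm(deltas=[[0,0,0,0,0,0],[0,0,0,0,0,0],[0,0,0,0,0,0],[0,0,0,0,0,0],[0,0,0,0,0,0]], claw=0)

```text
t: 10.22
eef_pos: [0.4536, -0.3045, 0.3573]
ee_rot: [-3.142, -0.0, -0.033]
force: [0.6, -0.3, -0.3]
width: 0.0615
```

Request:
move_arm(deltas=[[0,0,0,0,0,0],[0,0,20,0,0,0],[0,0,30,0,0,0],[0,0,30,0,0,0],[0,0,10,0,0,0]])

```text
t: 10.63
eef_pos: [0.454, -0.3051, 0.4519]
ee_rot: [3.139, -0.005, -0.032]
force: [1.0, 0.4, 0.9]
width: 0.0868
```

Run:
```python
from h import *
s=arm.get_state();print(s["t"],s["eef_pos"],s["ee_rot"],s["force"],s["width"])
cv2.imwrite("pics/scene5.png",arm.grab_frame("scene")[:,:,::-1])
for t,z in [("carrier_yellow",.021),("carrier_yellow_grip",.198),("carrier_yellow_tip",.129)]:
    r=arm.spot_point(t,"scene");print(t,[(d["xy"],d["score"],atz("scene",d["xy"],z)) for d in r[:1]])
for p in [(0,0,.177),(0.035,-.001,.108)]: print(proj("scene",np.array([.4535,-.304,.021])+p))
a=cv2.imread("pics/scene5.png")[160:340,70:250];cv2.imwrite("pics/s5c.png",cv2.resize(a,(540,540),interpolation=cv2.INTER_CUBIC))
```

```text
10.6333 [ 0.4540377  -0.30507336  0.45194631] [ 3.13892734 -0.00530321 -0.03246006] [1.0265963  0.35965204 0.87011995] 0.08680391837322973
carrier_yellow [([164.7, 304.1], 0.65, array([ 0.44288563, -0.30405009,  0.021     ]))]
carrier_yellow_grip [([148.0, 239.7], 0.93, array([ 0.45745948, -0.30434808,  0.198     ]))]
carrier_yellow_tip [([163.4, 275.9], 0.58, array([ 0.48886295, -0.300669  ,  0.129     ]))]
[147.49179905 238.65212504]
[161.12373249 276.65692186]
```

View pics/s5c.png

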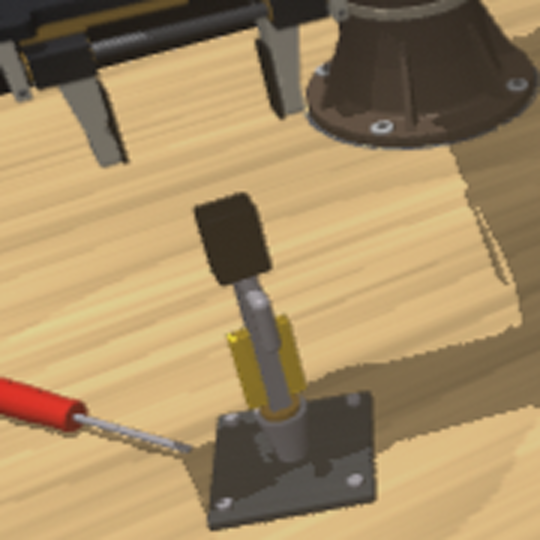

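The carrier stands upright and free in the stand. I'll turn the tool by -90°.

Request:
move_arm(deltas=[[0,0,0,0,0,-6],[0,0,0,0,0,-6],[0,0,0,0,0,-6],[0,0,0,0,0,-6],[0,0,0,0,0,-6]])

```text
t: 11.25
eef_pos: [0.4532, -0.3045, 0.4456]
ee_rot: [3.141, 0.003, -0.562]
force: [-0.4, 0.2, -0.6]
width: 0.0872
```

Request:
move_arm(deltas=[[0,0,0,0,0,-6],[0,0,0,0,0,-6],[0,0,0,0,0,-6],[0,0,0,0,0,-6],[0,0,0,0,0,-6]])

```text
t: 11.67
eef_pos: [0.4532, -0.3045, 0.4456]
ee_rot: [3.14, 0.002, -1.085]
force: [0.2, -0.2, -0.2]
width: 0.0877
```

Request:
move_arm(deltas=[[0,0,0,0,0,-6],[0,0,0,0,0,-6],[0,0,0,0,0,-6],[0,0,0,0,0,-6],[0,0,0,0,0,-6]])

```text
t: 12.08
eef_pos: [0.4532, -0.3045, 0.4456]
ee_rot: [3.139, 0.001, -1.609]
force: [0.3, 0.3, -0.0]
width: 0.0875
```

Request:
move_arm(deltas=[[0,0,0,0,0,0],[0,0,0,0,0,0],[0,0,-15,0,0,0],[0,0,0,0,0,0],[0,0,0,0,0,0]])

```text
t: 12.5
eef_pos: [0.4532, -0.3045, 0.4315]
ee_rot: [3.139, 0.001, -1.602]
force: [-0.2, 0.4, 0.1]
width: 0.0875
```

Request:
move_arm(deltas=[[0,0,-20,0,0,0],[0,0,-20,0,0,0],[0,0,-20,0,0,0],[0,0,-14,0,0,0],[0,0,0,0,0,0]])

```text
t: 12.92
eef_pos: [0.4527, -0.3043, 0.3558]
ee_rot: [3.137, 0.002, -1.603]
force: [0.1, 0.1, -0.9]
width: 0.0876
```

Request:
move_arm(deltas=[[0,0,0,0,0,0],[0,0,0,0,0,0],[0,0,0,0,0,0],[0,0,0,0,0,0],[0,0,0,0,0,0]], claw=255)

```text
t: 13.33
eef_pos: [0.4536, -0.3047, 0.3593]
ee_rot: [-3.14, -0.0, -1.604]
force: [0.3, -0.1, 0.3]
width: 0.0602
```

Request:
move_arm(deltas=[[0,0,0,0,0,0],[0,0,0,0,0,0],[0,0,0,0,0,0],[0,0,0,0,0,0],[0,0,0,0,0,0]])

```text
t: 13.75
eef_pos: [0.4534, -0.3046, 0.3584]
ee_rot: [3.142, 0.0, -1.604]
force: [-0.1, -0.2, -0.9]
width: 0.0262
```

Request:
move_arm(deltas=[[0,0,0,0,0,0],[0,0,0,0,0,0],[0,0,0,0,0,0],[0,0,0,0,0,0],[0,0,0,0,0,0]])

```text
t: 14.17
eef_pos: [0.4536, -0.3046, 0.3584]
ee_rot: [-3.141, -0.0, -1.604]
force: [1.7, 0.2, -1.6]
width: 0.0237
```

Gripped at 24 mm across x. The foot is wider than the axis offset allows while it passes the front wall (14 mm against 12 mm), so I'll enter with a slight tilt. First I'll lift and travel to in front of the gate.

Request:
move_arm(deltas=[[0,0,10,0,0,0],[0,0,20,0,0,0],[0,0,25,0,0,0],[0,0,25,0,0,0],[0,0,6,0,0,0]])

```text
t: 14.58
eef_pos: [0.4535, -0.305, 0.4492]
ee_rot: [-3.138, -0.003, -1.603]
force: [1.4, -1.5, -0.8]
width: 0.024
```

Request:
move_arm(deltas=[[5,20,0,0,0,-0.2],[10,30,0,0,0,-0.2],[10,35,0,0,0,0],[10,35,0,0,0,0],[10,35,0,0,0,0]])

```text
t: 15.0
eef_pos: [0.4979, -0.1483, 0.4444]
ee_rot: [3.14, -0.0, -1.612]
force: [1.0, -0.0, -1.5]
width: 0.0241
```

Request:
move_arm(deltas=[[10,35,0,0,0,0],[10,35,0,0,0,0],[10,35,0,0,0,0],[10,30,0,0,0,0],[0,20,0,0,0,0]])

```text
t: 15.42
eef_pos: [0.5391, 0.0079, 0.4441]
ee_rot: [3.14, -0.0, -1.609]
force: [0.2, -0.2, -1.7]
width: 0.0236
```

Request:
move_arm(deltas=[[0,0,0,0,1,0],[0,0,0,0,1,0],[0,0,0,0,1,0],[0,0,0,0,1,0],[0,0,0,0,0,0]])

```text
t: 15.83
eef_pos: [0.5385, 0.0046, 0.4442]
ee_rot: [3.07, -0.003, -1.612]
force: [-0.2, -0.3, -1.4]
width: 0.0238
```

Run:
```python
from h import *
from scipy.spatial.transform import Rotation as Ro
s=arm.get_state();print(s["t"],s["eef_pos"],s["ee_rot"],s["force"],s["width"])
R=Ro.from_euler("xyz",s["ee_rot"]).as_matrix()
# carrier frame in tool: carrier x = tool y*?; up = -tool z
up=-R[:,2]; cx=R[:,1]*np.sign(R[0,1]); 
o=s["eef_pos"]-up*.3374; tip=o+cx*.035+up*.108; print("tip",tip,"origin",o,"cx",cx)
cv2.imwrite("pics/scene6.png",arm.grab_frame("scene")[:,:,::-1])
for t in ["carrier_yellow","carrier_yellow_tip","rail_lip","rail_seat"]:
    r=arm.spot_point(t,"scene");print(t,[(d["xy"],d["score"]) for d in r[:2]])
print("pred tip",proj("scene",tip),"origin",proj("scene",o))
for z in(.19,.206,.22): print("gate mid",atz("top",(321.2,186),z), [atz("top",p,z)[:2] for p in ((305,185.4),(337.4,186.5))])
print("seat",[proj(n,[.6333+.023,.007,.153]) for n in("scene","top")],"lip",[proj(n,[.6393,.007,.177]) for n in("scene","top")])
a=cv2.imread("pics/scene6.png")[130:330,230:430];cv2.imwrite("pics/s6c.png",cv2.resize(a,(600,600),interpolation=cv2.INTER_CUBIC))
```

```text
15.8333 [0.53846653 0.00455328 0.44419628] [ 3.0696598  -0.00308099 -1.61202041] [-0.20278975 -0.32840867 -1.43400942] 0.023780945119923097
tip [0.55684383 0.00308195 0.21287514] origin [0.51419518 0.00451669 0.10767041] cx [ 0.99655743 -0.04132708 -0.07187049]
carrier_yellow [([302.6, 234.3], 0.76), ([167.3, 314.5], 0.33)]
carrier_yellow_tip [([310.2, 203.9], 0.88)]
rail_lip [([336.2, 238.0], 0.85)]
rail_seat [([343.4, 252.3], 0.79)]
pred tip [312.29314412 205.39982655] origin [302.41571102 237.53762316]
gate mid [0.63336378 0.00948349 0.19      ] [array([0.63392886, 0.04397416]), array([ 0.63301423, -0.02503227])]
gate mid [0.63012844 0.00967461 0.206     ] [array([0.63068364, 0.04356197]), array([ 0.62978501, -0.02423739])]
gate mid [0.62729753 0.00984185 0.22      ] [array([0.62784407, 0.0432013 ]), array([ 0.62695944, -0.02354186])]
seat [array([343.13893015, 251.80721264]), array([322.24660313, 179.1528444 ])] lip [array([338.1478126 , 237.88974205]), array([322.30551069, 184.51321536])]
```

View pics/s6c.png

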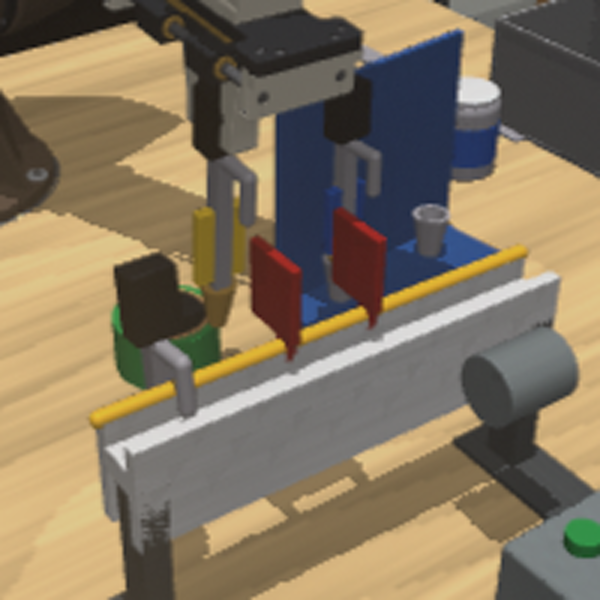

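The crop shows the carrier tilted slightly in front of the gate, with its hook pointing through between the cheeks. The tip is seen at (310,204) against a predicted (312,205). The rail points agree with the model within 2 px. I'll go in over the lip.

Request:
move_arm(deltas=[[10,5,0,0,0,0],[20,0,0,0,0,0],[20,0,0,0,0,0],[20,0,0,0,0,0],[15,0,0,0,0,0]])

```text
t: 16.5
eef_pos: [0.6251, 0.0106, 0.4441]
ee_rot: [3.072, -0.003, -1.611]
force: [-0.3, 0.8, -1.7]
width: 0.0241
```

Request:
move_arm(deltas=[[10,0,0,0,0,0],[4,0,0,0,0,0],[0,0,-8,0,0,0],[0,0,-8,0,0,0],[0,0,0,0,0,0]])

```text
t: 16.92
eef_pos: [0.6363, 0.0104, 0.4261]
ee_rot: [3.069, -0.003, -1.611]
force: [-0.3, -0.2, -2.4]
width: 0.0236
```

```bash
cat >> h.py <<'E'
def rep():
    from scipy.spatial.transform import Rotation as Ro
    s=arm.get_state();print(s["t"],s["eef_pos"].round(4),s["ee_rot"].round(4),s["force"].round(1),round(s["width"],4))
    R=Ro.from_euler("xyz",s["ee_rot"]).as_matrix();up=-R[:,2]; cx=R[:,1]*np.sign(R[0,1])
    o=s["eef_pos"]-up*.3374; tip=o+cx*.035+up*.108; print("tip",tip.round(4),"origin",o.round(4)); return o,tip
E
python3 - <<'E'
from h import *
o,tip=rep()
cv2.imwrite("pics/scene7.png",arm.grab_frame("scene")[:,:,::-1])
for t in ["carrier_yellow","carrier_yellow_tip"]:
    r=arm.spot_point(t,"scene");print(t,[(d["xy"],d["score"]) for d in r[:2]])
print("pred tip",proj("scene",tip))
a=cv2.imread("pics/scene7.png")[140:290,260:410];cv2.imwrite("pics/s7c.png",cv2.resize(a,(600,600),interpolation=cv2.INTER_CUBIC))
E
```

```text
16.9167 [0.6363 0.0104 0.4261] [ 3.0686e+00 -2.9000e-03 -1.6109e+00] [-0.3 -0.2 -2.4] 0.0236
tip [0.6544 0.009  0.1947] origin [0.6116 0.0104 0.0896]
carrier_yellow []
carrier_yellow_tip [([342.8, 231.3], 0.56)]
pred tip [343.98248327 233.67376661]
```

View pics/s7c.png

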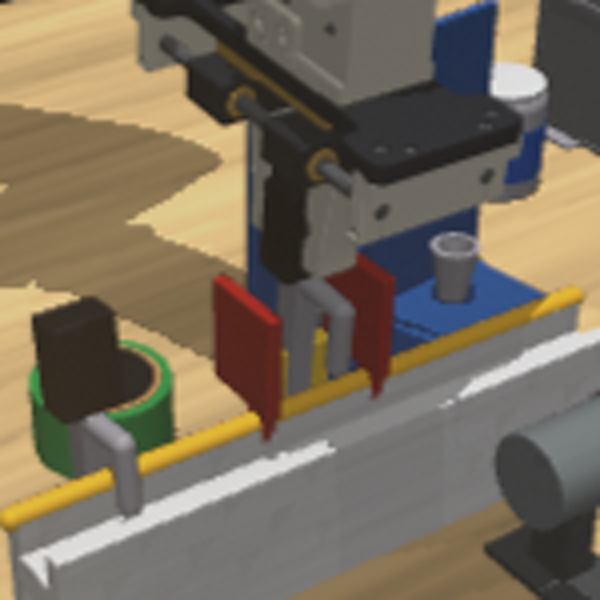

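The hook is over the lip between the cheeks. I'll check the lateral centring from the cheeks' lower rear corners, at (268,435) and (378,395) in the crop.

Run:
```python
from h import *
for p in [(327,248.5),(354.3,238.7)]: print(atz("scene",p,.177))
print("tip seen",atz("scene",(345,234),.1947))
for y in(.029,.037,-.029,-.037): 
    p=np.array([.6333,.0095])+np.array([[np.cos(.0393),np.sin(.0393)],[-np.sin(.0393),np.cos(.0393)]])@[.018,y]; print(y,proj("scene",[*p,.177]))
```

```text
[ 0.65458231 -0.03178614  0.177     ]
[0.66016006 0.03102797 0.177     ]
tip seen [0.65638554 0.00992746 0.1947    ]
0.029 [354.43886675 235.72993625]
0.037 [357.63426048 234.45689682]
-0.029 [330.45564388 245.28481149]
-0.037 [327.03050532 246.64938087]
```

Request:
move_arm(deltas=[[0,-3.5,0,0,0,0],[0,0,-6,0,0,0],[0,0,-6,0,0,0],[0,0,-4,0,0,0],[0,0,0,0,0,0]])

```text
t: 17.48
eef_pos: [0.6371, 0.0068, 0.4108]
ee_rot: [3.07, -0.003, -1.611]
force: [-0.8, 0.8, -1.8]
width: 0.0235
```

Request:
move_arm(deltas=[[0,0,-4,0,0,0],[0,0,-4,0,0,0],[0,0,-4,0,0,0],[0,0,0,0,0,0],[0,0,0,0,0,0]])

```text
t: 17.9
eef_pos: [0.6374, 0.0069, 0.4]
ee_rot: [3.071, -0.003, -1.611]
force: [0.2, -1.0, -1.2]
width: 0.0237
```

Run:
```python
from h import *
rep()
```

```text
17.9 [0.6374 0.0069 0.4   ] [ 3.0712e+00 -3.0000e-03 -1.6107e+00] [ 0.2 -1.  -1.2] 0.0237
tip [0.6561 0.0055 0.1687] origin [0.6136 0.0068 0.0634]
```

Request:
move_arm(deltas=[[0,0,-4,0,0,0],[0,0,-4,0,0,0],[-4,0,-0.5,0,-1,0],[-4,0,-0.5,0,-1,0],[0,0,0,0,0,0]])

```text
t: 18.32
eef_pos: [0.6284, 0.0068, 0.3915]
ee_rot: [3.108, -0.001, -1.611]
force: [-1.0, 0.5, -1.5]
width: 0.0238
```

Request:
move_arm(deltas=[[-4,0,-0.5,0,-1,0],[-4,0,-0.5,0,-1,0],[0,0,0,0,0,0],[0,0,0,0,0,0],[0,0,0,0,0,0]])

```text
t: 18.73
eef_pos: [0.6213, 0.0069, 0.3907]
ee_rot: [-3.141, 0.0, -1.611]
force: [0.2, 0.2, -1.6]
width: 0.0236
```

Run:
```python
from h import *
rep()
```

```text
18.7333 [0.6213 0.0069 0.3907] [-3.1413e+00  1.0000e-04 -1.6106e+00] [ 0.2  0.2 -1.6] 0.0236
tip [0.6564 0.0056 0.1613] origin [0.6214 0.007  0.0533]
```

Upright, with no contact forces. I'll lower the tip to the floor, which is about 8 mm below.

Request:
move_arm(deltas=[[0,0,-3,0,0,0],[0,0,-3,0,0,0],[0,0,-1,0,0,0],[0,0,0,0,0,0],[0,0,0,0,0,0]])

```text
t: 19.15
eef_pos: [0.6215, 0.0069, 0.3831]
ee_rot: [3.141, -0.0, -1.611]
force: [-1.4, 0.2, -1.8]
width: 0.0238
```

Request:
move_arm(deltas=[[0,0,-1,0,0,0],[0,0,0,0,0,0],[0,0,0,0,0,0],[0,0,0,0,0,0],[0,0,0,0,0,0]])

```text
t: 19.57
eef_pos: [0.6215, 0.0069, 0.3825]
ee_rot: [-3.141, 0.0, -1.611]
force: [-0.0, -0.4, -0.5]
width: 0.0239
```

Request:
move_arm(deltas=[[0,0,-1,0,0,0],[0,0,0,0,0,0],[0,0,0,0,0,0],[0,0,0,0,0,0],[0,0,0,0,0,0]])

```text
t: 19.98
eef_pos: [0.6215, 0.0069, 0.3822]
ee_rot: [-3.141, 0.0, -1.611]
force: [-2.0, -0.1, 5.0]
width: 0.0234
```

Contact: the tip carries the load (+5 N). I'll release in two stages.

Request:
move_arm(deltas=[[0,0,0,0,0,0],[0,0,0,0,0,0],[0,0,0,0,0,0],[0,0,0,0,0,0],[0,0,0,0,0,0]], claw=165)

```text
t: 20.4
eef_pos: [0.6214, 0.0069, 0.381]
ee_rot: [3.141, -0.0, -1.611]
force: [-0.1, 0.0, -0.3]
width: 0.031
```

Request:
move_arm(deltas=[[0,0,0,0,0,0],[0,0,0,0,0,0],[0,0,0,0,0,0],[0,0,0,0,0,0],[0,0,0,0,0,0]], claw=0)

```text
t: 20.82
eef_pos: [0.6215, 0.0069, 0.3815]
ee_rot: [-3.141, 0.0, -1.611]
force: [-0.7, 0.8, 0.2]
width: 0.0587
```

Request:
move_arm(deltas=[[0,0,0,0,0,0],[0,0,0,0,0,0],[0,0,0,0,0,0],[0,0,0,0,0,0],[0,0,0,0,0,0]])

```text
t: 21.23
eef_pos: [0.6214, 0.0069, 0.3814]
ee_rot: [-3.142, 0.0, -1.611]
force: [-0.7, -0.0, 0.0]
width: 0.0864
```

Run:
```python
from h import *
rep()
cv2.imwrite("pics/scene8.png",arm.grab_frame("scene")[:,:,::-1])
for t in ["carrier_yellow_grip","carrier_yellow_tip"]:
    r=arm.spot_point(t,"scene");print(t,[(d["xy"],d["score"]) for d in r[:2]])
print(proj("scene",[.6563,.006,.153]),proj("scene",[.6215,.0068,.222]))
a=cv2.imread("pics/scene8.png")[140:290,260:410];cv2.imwrite("pics/s8c.png",cv2.resize(a,(600,600),interpolation=cv2.INTER_CUBIC))
```

```text
21.2333 [0.6214 0.0069 0.3814] [-3.1416  0.     -1.6107] [-0.7 -0.   0. ] 0.0864
tip [0.6564 0.0055 0.152 ] origin [0.6214 0.0069 0.044 ]
carrier_yellow_grip [([326.5, 216.3], 0.81)]
carrier_yellow_tip [([345.0, 249.0], 0.86)]
[342.74220604 251.98589262] [332.97228035 214.68792382]
```

View pics/s8c.png

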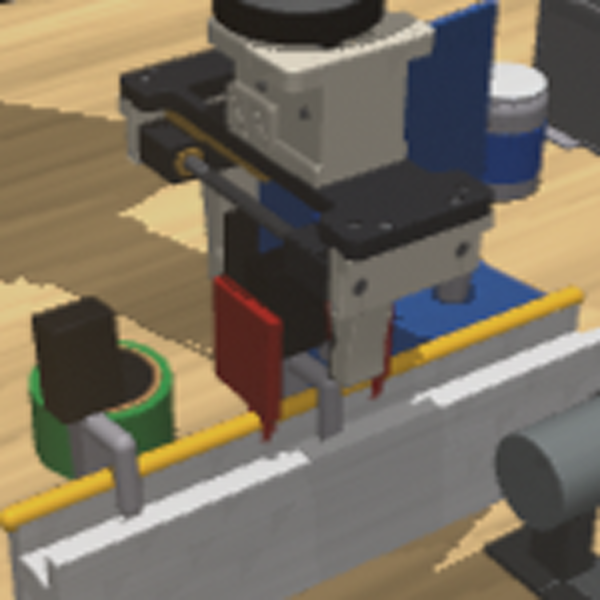

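The hook is in the channel behind the lip, leaning like the red sample. The jaws are clear, so I'll retract straight up.

Request:
move_arm(deltas=[[0,0,10,0,0,0],[0,0,15,0,0,0],[0,0,20,0,0,0],[0,0,25,0,0,0],[0,0,25,0,0,0]])

```text
t: 21.8
eef_pos: [0.6212, 0.0068, 0.478]
ee_rot: [3.141, -0.0, -1.611]
force: [0.6, 0.6, 0.5]
width: 0.0875
```

Request:
move_arm(deltas=[[-20,0,20,0,0,0],[-30,0,0,0,0,0],[-30,0,0,0,0,0],[-30,0,0,0,0,0],[-10,0,0,0,0,0]])

```text
t: 22.22
eef_pos: [0.4981, 0.0063, 0.498]
ee_rot: [-3.14, 0.001, -1.611]
force: [0.5, 0.2, 0.4]
width: 0.0877
```

Request:
move_arm(deltas=[[0,0,0,0,0,0],[0,0,0,0,0,0],[0,0,0,0,0,0],[0,0,0,0,0,0],[0,0,0,0,0,0]])

```text
t: 22.63
eef_pos: [0.5023, 0.007, 0.4959]
ee_rot: [3.141, -0.001, -1.611]
force: [0.5, 0.0, 0.4]
width: 0.0877
```

Run:
```python
from h import *
rep()
cv2.imwrite("pics/scene9.png",arm.grab_frame("scene")[:,:,::-1])
for t in ["carrier_yellow_grip","carrier_yellow_tip"]:
    r=arm.spot_point(t,"scene");print(t,[(d["xy"],d["score"]) for d in r[:2]])
a=cv2.imread("pics/scene9.png")[120:290,240:440];cv2.imwrite("pics/s9c.png",cv2.resize(a,(700,595),interpolation=cv2.INTER_CUBIC))
```

```text
22.6333 [0.5023 0.007  0.4959] [ 3.1405e+00 -6.0000e-04 -1.6110e+00] [0.5 0.  0.4] 0.0877
tip [0.537  0.0055 0.2664] origin [0.5019 0.0068 0.1585]
carrier_yellow_grip [([328.5, 215.0], 0.71)]
carrier_yellow_tip [([339.9, 249.5], 0.62)]
```

View pics/s9c.png

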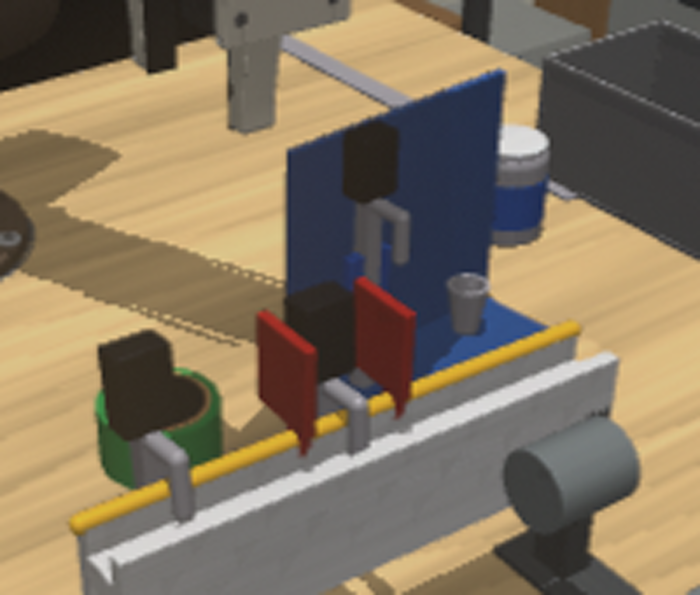

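The yellow carrier hangs between the cheeks, with its block at (325,330) and its hook down in the channel at (358,440), in the same pose as the red sample. The blue carrier still stands in the rack and the gripper is clear.

```bash
python3 -c "
from station import arm
print(arm.job_done())"
```

```text
the job is handed in; nothing more can be done
None
```

The yellow carrier is hanging on the drying rail between the two red cheeks, and the job was handed in at about 22.6 s of the allowed 69 s.

- **What I did:** I took the carrier from the rack by the sides of its grip block, stood it in the steel stand and let go. I took it again a quarter turn round and went over the lip with a 4° tilt, because the foot is wider than the gap to the wall when upright. I set it upright again, lowered it in hand until the tip touched the channel floor (about 5 N), let go and backed away.
- **Last checks:** The final picture shows the hook in the channel behind the lip, leaning like the red sample. The blue carrier still stands in the rack. The gripper is open and clear, and forces are near zero. The highest force the readings showed was about 5 N.
- **What disagreed:** The two cameras put the middle of the gate about 8 mm apart sideways, so I aimed between them. The final picture shows the block clear of both cheeks. An early by-eye reading of the stand's mouth was about 7 mm off until I measured it again from closer.

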